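Load the calibration carrier in rack order

ROBOT

A 6-joint arm with a two-finger parallel gripper is mounted at the origin on a cart in front of the work surface, level with it; the furniture and walls round the work are solid. World frame = base frame: x ahead of the robot, y to its left, z up, the work surface at z = 0. Lengths are in mm, angles in rad, forces in N, time in s.
With the tool pointing down it reaches from about 425 to 950 mm from the base axis. Payload 3.5 kg.
Tool frame: the origin (TCP) lies midway between the tips of the shut fingers; the grasp point (between the pads) lies 19 mm behind it (ctrl.grip_depth is the distance from the TCP to the grasp point, in mm); z points along the fingers, y is the line along which they close (so a half turn about z gives the same grasp; the last joint's range is limited). The gripper opens to 85 mm and grips with 20 to 120 N. Pads are 22 mm wide; open, the fingers measure 114 mm over their backs; the gripper's body (76 mm by 85 mm) begins 54 mm behind the grasp point. The pads swing forward as they close: fully open they stand 13 mm farther back than shut.
Start: joints at [-1.274, 0.286, 1.577, -0, 1.279, -0.15], TCP at [291.676, -608.713, 231.325] pointing down, gripper open.
Joint ranges: [-2.77, 2.77], [-0.9, 2.22], [0.21, 2.48], [-1.53, 4.67], [0.24, 2.81], [-2.84, 2.84]. Speed limits (rad/s): [2.79, 2.79, 3.14, 3.14, 3.14, 3.14].

INTERFACE

Orientations are given as [roll, pitch, yaw] about the fixed x, y, z axes, in that order (R = Rz(yaw) Ry(pitch) Rx(roll)).
In Python, from workcell import ctrl gives the robot as it stands. Calls block until the motion is done:
- ctrl.reach(position, orientation): joint-space move of the TCP to a pose.
- ctrl.move_straight(position, frame=None, velocity=150, f_stop=None): straight line of the TCP; frame=None keeps the orientation; velocity is the mean speed in mm/s. With f_stop (N) it stops when the force on the tool has changed by that much, and returns True; else False.
- ctrl.move_j(angles): joint-space move.
- ctrl.ungrasp() and ctrl.grab(strength=None): open the fingers fully, or close them until they stop; strength is the grip in N (None keeps the last).
- ctrl.dwell(seconds).
- ctrl.solve_ik(position, orientation): joint angles nearest the present ones, or None.
- ctrl.get_obs(): the state.
- ctrl.read_camera(name): name is "scene" or "side" or "wrist"; returns a dict with "color" (384x512x3 uint8, red, green, blue), "mtx" (3x3 intrinsics, pixels), "eye" and "rotation" of the camera in the world; the wrist camera has in their place "T_tool_cam" (4x4, takes a point from camera to tool coordinates, whose origin is the TCP and whose axes are the flange's). Camera axes: x right, y down, z forward; pixel columns grow to the right and rows downward; lengths in mm; the calibration is good to about 2 mm. A picture is of the moment at which its call begins: read the wrist's pose just before it. There is no depth.
A pose or a line that the arm cannot do raises ctrl.IKError and nothing moves.
- ctrl.job_done(): hands the job in; it is judged then, once.
The state is a dict: "time_s": time; "joints": joint angles; "qvel": joint speeds; "effort": joint torques, N m; "tcp_pos": TCP position; "ee_rot": TCP orientation; "wrist_force": force on the tool from outside, world axes, zero at the start; "wrist_torque": the same for the moment, N m; "width": opening from 0.0 (shut) to 1.0 (fully open); "finger_force": force on a finger pad.
Only numpy, scipy, OpenCV 4.12 (cv2) and the standard library are available. Lean on these libraries where they do the work, as an engineer would, in place of code of your own. Each camera call takes 0.05 s, during which the arm holds its last target. There are 200 camera calls.

TASK

Load the metal carrier for the pH calibration run: move the four bottles from the grey bench rack into the carrier's wells, keeping their order as counted from the orange handles. The bottle that stands next to the bench rack's handle goes into the well next to the carrier's handle, and so on to the far end. Keep every bottle upright, lower it gently (do not drop it) and leave it standing fully down in its well.

Things in the scene. Friction and masses are not known exactly. Their poses are not given: they have to be found in the camera images.
- bottle_red: white plastic buffer bottle, red screw cap and red label band: round, 37 mm across, 82 mm tall; straight body up to 45 mm, then a rounded shoulder, cap 27 mm across from 67 to 82 mm; loose, 60 to 130 g, cap fixed. Origin at the centre of its underside, z up its axis. It starts in the red insert of the bench rack, underside 10 mm above the worktop
- bottle_yellow: white plastic buffer bottle, yellow screw cap and yellow label band: round, 37 mm across, 82 mm tall; straight body up to 45 mm, then a rounded shoulder, cap 27 mm across from 67 to 82 mm; loose, 60 to 130 g, cap fixed. Origin at the centre of its underside, z up its axis. It starts in the yellow insert of the bench rack, underside 10 mm above the worktop
- bottle_blue: white plastic buffer bottle, blue screw cap and blue label band: round, 37 mm across, 82 mm tall; straight body up to 45 mm, then a rounded shoulder, cap 27 mm across from 67 to 82 mm; loose, 60 to 130 g, cap fixed. Origin at the centre of its underside, z up its axis. It starts in the blue insert of the bench rack, underside 10 mm above the worktop
- bottle_brown: brown dropper bottle, tall black cap: round, 34 mm across, 85 mm tall; straight body up to 35 mm, then a rounded shoulder, cap 25 mm across from 55 to 85 mm; loose, 60 to 130 g, cap fixed. Origin at the centre of its underside, z up its axis. It starts in the white insert of the bench rack, underside 10 mm above the worktop
- insert_red: red square pocket insert, 59 x 59 x 22 mm, fixed in the bench rack, where it stays: the place of bottle_red in the row. Round pocket 44 mm across, 18 mm deep; top 28 mm above the worktop. Origin at the centre of its underside, z up
- insert_yellow: yellow square pocket insert, 59 x 59 x 22 mm, fixed in the bench rack, where it stays: the place of bottle_yellow in the row. Round pocket 44 mm across, 18 mm deep; top 28 mm above the worktop. Origin at the centre of its underside, z up
- insert_blue: blue square pocket insert, 59 x 59 x 22 mm, fixed in the bench rack, where it stays: the place of bottle_blue in the row. Round pocket 44 mm across, 18 mm deep; top 28 mm above the worktop. Origin at the centre of its underside, z up
- insert_brown: white square pocket insert, 59 x 59 x 22 mm, fixed in the bench rack, where it stays: the place of bottle_brown in the row. Round pocket 44 mm across, 18 mm deep; top 28 mm above the worktop. Origin at the centre of its underside, z up
- bench_rack: fixed grey plastic tray 74 x 262 mm, rim 20 mm high, four square inserts in a row (their order changes), an orange loop handle at one end. Origin at the centre of its underside, z up, y along the row to the handle. Places at y = +93 (first, next to the handle), +31, -31, -93 mm, x = 0. Tall glassware stands 0.6 m ahead of the robot, between rack and carrier: pass in front of it
- carrier: bright metal bottle carrier 68 x 252 x 26 mm, fixed, turned any way round: four empty round wells in a row, 48 mm across, and an orange loop handle at one end. Origin at the centre of its underside, z up, y along the row towards the handle. Wells at y = +93 (first, next to the handle), +31, -31, -93 mm, x = 0; plate top 26 mm, well floor 8 mm above the worktop
Not all that is in view belongs to the job. What is shaped like the bottle_red but purple or turquoise is not meant.

How it is judged (in metres and radians):
At the end, for the whole second after the job is handed in: Each of the four bottles is released and at rest in the carrier well with the same number, counted from the handle, as its insert has in the bench rack: within 10 mm of the well's centre along and across the row, its underside on the well's floor (8 mm up, within 4 mm), upright within 0.1 rad (((y of insert_red in the frame of bench_rack between 0.062 and 0.2 m and y of bottle_red in the frame of carrier between 0.083 and 0.103 m) or (y of insert_red in the frame of bench_rack between 0 and 0.062 m and y of bottle_red in the frame of carrier between 0.021 and 0.041 m) or (y of insert_red in the frame of bench_rack between -0.062 and 0 m and y of bottle_red in the frame of carrier between -0.041 and -0.021 m) or (y of insert_red in the frame of bench_rack between -0.2 and -0.062 m and y of bottle_red in the frame of carrier between -0.103 and -0.083 m)) and x of bottle_red in the frame of carrier between -0.01 and 0.01 m and z of bottle_red in the frame of carrier between 0.004 and 0.012 m and angle between each of bottle_red, bottle_yellow, bottle_blue, bottle_brown's own z axis and vertical below 0.1 rad and linear speed of each of bottle_red, bottle_yellow, bottle_blue, bottle_brown below 0.02 m/s and ((y of insert_yellow in the frame of bench_rack between 0.062 and 0.2 m and y of bottle_yellow in the frame of carrier between 0.083 and 0.103 m) or (y of insert_yellow in the frame of bench_rack between 0 and 0.062 m and y of bottle_yellow in the frame of carrier between 0.021 and 0.041 m) or (y of insert_yellow in the frame of bench_rack between -0.062 and 0 m and y of bottle_yellow in the frame of carrier between -0.041 and -0.021 m) or (y of insert_yellow in the frame of bench_rack between -0.2 and -0.062 m and y of bottle_yellow in the frame of carrier between -0.103 and -0.083 m)) and x of bottle_yellow in the frame of carrier between -0.01 and 0.01 m and z of bottle_yellow in the frame of carrier between 0.004 and 0.012 m and ((y of insert_blue in the frame of bench_rack between 0.062 and 0.2 m and y of bottle_blue in the frame of carrier between 0.083 and 0.103 m) or (y of insert_blue in the frame of bench_rack between 0 and 0.062 m and y of bottle_blue in the frame of carrier between 0.021 and 0.041 m) or (y of insert_blue in the frame of bench_rack between -0.062 and 0 m and y of bottle_blue in the frame of carrier between -0.041 and -0.021 m) or (y of insert_blue in the frame of bench_rack between -0.2 and -0.062 m and y of bottle_blue in the frame of carrier between -0.103 and -0.083 m)) and x of bottle_blue in the frame of carrier between -0.01 and 0.01 m and z of bottle_blue in the frame of carrier between 0.004 and 0.012 m and ((y of insert_brown in the frame of bench_rack between 0.062 and 0.2 m and y of bottle_brown in the frame of carrier between 0.083 and 0.103 m) or (y of insert_brown in the frame of bench_rack between 0 and 0.062 m and y of bottle_brown in the frame of carrier between 0.021 and 0.041 m) or (y of insert_brown in the frame of bench_rack between -0.062 and 0 m and y of bottle_brown in the frame of carrier between -0.041 and -0.021 m) or (y of insert_brown in the frame of bench_rack between -0.2 and -0.062 m and y of bottle_brown in the frame of carrier between -0.103 and -0.083 m)) and x of bottle_brown in the frame of carrier between -0.01 and 0.01 m and z of bottle_brown in the frame of carrier between 0.004 and 0.012 m); the robot touches nothing.
It fails at once if a bottle is tipped by more than 40 degrees (angle between any of bottle_red, bottle_yellow, bottle_blue, bottle_brown's own z axis and vertical above 0.7 rad).
It fails at once if a bottle is dropped on the carrier (it comes down there faster than 0.9 m/s, a fall of 4 cm or more) ((horizontal distance between bottle_red and carrier below 0.14 m and height (world z) of bottle_red below 0.05 m and linear speed of bottle_red above 0.9 m/s) or (horizontal distance between bottle_yellow and carrier below 0.14 m and height (world z) of bottle_yellow below 0.05 m and linear speed of bottle_yellow above 0.9 m/s) or (horizontal distance between bottle_blue and carrier below 0.14 m and height (world z) of bottle_blue below 0.05 m and linear speed of bottle_blue above 0.9 m/s) or (horizontal distance between bottle_brown and carrier below 0.14 m and height (world z) of bottle_brown below 0.05 m and linear speed of bottle_brown above 0.9 m/s)).
It also fails if it takes over 128 s, if anything falls off the work surface, if the arm or the gripper's body presses on something with over 40 N, if the wrist force passes 120 N, or if a joint passes its speed limit or range.

## Working session

There is one attempt and no reset: what is moved stays moved. The work goes in short steps, each a Python script; the robot and the scene stay as the last script left them, time stands still between calls to the robot, and variables do not carry over. Pictures are saved under pics/ and viewed, at most 14 in all, crops included, and the job is handed in when it is done.

```bash
ls; mkdir -p pics
python3 - <<'E'
from workcell import ctrl
import cv2
for n in("scene","side","wrist"):
    r=ctrl.read_camera(n); cv2.imwrite(f"pics/{n}0.png",r["color"][:,:,::-1])
    print(n,{k:(v.round(3).tolist() if hasattr(v,'round') else v) for k,v in r.items() if k!="color"})
o=ctrl.get_obs();print(o["tcp_pos"],o["ee_rot"],o["time_s"],ctrl.grip_depth)
E
```

```text
pics
scene {'mtx': [[431.513, 0.0, 258.593], [0.0, 431.513, 190.506], [0.0, 0.0, 1.0]], 'eye': [71.199, 678.238, 985.42], 'rotation': [-2.405, 0.006, -2.655]}
side {'mtx': [[471.713, 0.0, 252.393], [0.0, 471.713, 189.061], [0.0, 0.0, 1.0]], 'eye': [173.601, -1123.794, 456.881], 'rotation': [-1.941, -0.019, -0.247]}
wrist {'mtx': [[344.098, 0.0, 261.896], [0.0, 344.098, 189.512], [0.0, 0.0, 1.0]], 'T_tool_cam': [[-0.001, -0.965, -0.262, 65.255], [1.0, -0.001, -0.0, 0.128], [-0.0, -0.262, 0.965, -142.214], [0.0, 0.0, 0.0, 1.0]]}
[ 291.52238591 -608.2416727   230.23703264] [-3.13974104e+00 -2.66668624e-04  4.46774431e-01] 0.15 18.700000000000003
```

View pics/scene0.png

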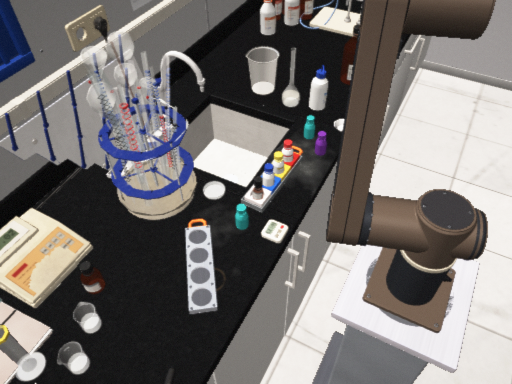

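View pics/side0.png

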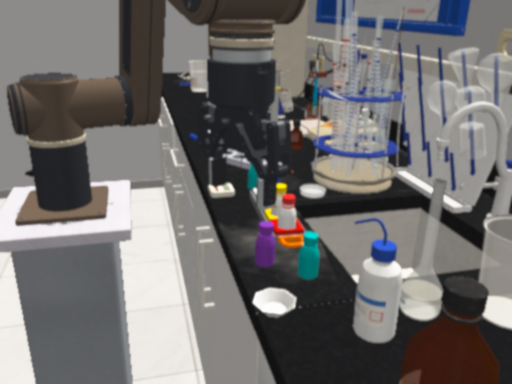

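View pics/wrist0.png

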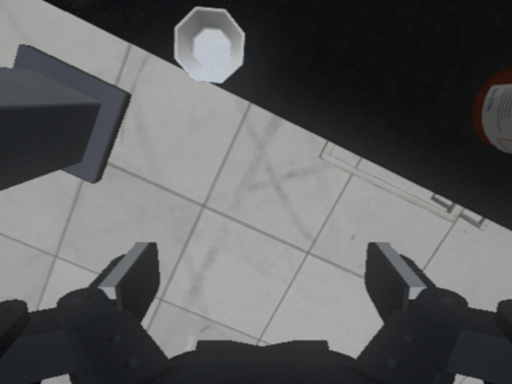

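The scene picture shows the rack with red (288,150), yellow (279,160), blue (268,175) and brown (257,188) bottles. Its orange handle is at the red end (297,152). The carrier has its handle at (196,223) and wells from (200,235) to (203,298). Look-alikes are turquoise at (309,126) and (242,216), purple at (320,143), and brown glass at (92,277) and (350,60); none of these stand in the rack, so I leave them out.

```bash
cat > h.py <<'E'
from workcell import ctrl
import numpy as np, cv2
from scipy.spatial.transform import Rotation as R
def cast(px,K,Rm,eye,z):
    px=np.atleast_2d(px).astype(float)
    d=np.c_[(px-K[:2,2])/K[[0,1],[0,1]],np.ones(len(px))]@Rm.T
    return (eye+d*((z-eye[2])/d[:,2])[:,None])[:,:2]
def cam(name):
    o=ctrl.get_obs(); r=ctrl.read_camera(name); K=np.array(r["mtx"])
    if name=="wrist":
        T=np.eye(4);T[:3,:3]=R.from_euler("xyz",o["ee_rot"]).as_matrix();T[:3,3]=o["tcp_pos"]
        T=T@np.array(r["T_tool_cam"]); return r["color"],K,T[:3,:3],T[:3,3]
    return r["color"],K,R.from_euler("xyz",r["rotation"]).as_matrix(),np.array(r["eye"])
E
python3 - <<'E'
from h import *
im,K,Rm,e=cam("scene")
c=im[130:320,170:340]; cv2.imwrite("pics/crop1.png",cv2.resize(c,None,fx=3.1,fy=3.1,interpolation=cv2.INTER_CUBIC)[:,:,::-1])
h=cv2.cvtColor(im,cv2.COLOR_RGB2HSV)
def comps(m,lab,z,mn=8):
    n,l,s,ce=cv2.connectedComponentsWithStats(m.astype(np.uint8))
    for i in range(1,n):
        if s[i,4]>=mn and 170<ce[i,0]<340 and 120<ce[i,1]<320: print(lab,ce[i].round(1),s[i,4],cast(ce[i],K,Rm,e,z).round(0))
H,S,V=h[...,0],h[...,1],h[...,2]
comps(((H<5)|(H>174))&(S>150)&(V>90),"red",90)
comps((H>6)&(H<18)&(S>170)&(V>150),"orange",26)
comps((H>22)&(H<33)&(S>150)&(V>100),"yel",90)
comps((H>105)&(H<128)&(S>130)&(V>70),"blue",90)
m=(S<50)&(V>110); comps(m,"grey",26,300)
comps((S<60)&(V<130)&(V>40),"dark",26,60)
E
```

```text
red [287.4 142.8] 66 [[ 471. -256.]]
red [293.2 159.5] 79 [[ 423. -196.]]
orange [297.5 150.1] 39 [[ 455. -306.]]
orange [196.  221.6] 66 [[585.  98.]]
yel [277.6 157.4] 23 [[ 469. -183.]]
yel [284.3 171.4] 74 [[ 425. -139.]]
blue [268. 167.] 69 [[ 476. -133.]]
blue [273.6 184.2] 97 [[430. -79.]]
grey [230.6 143.2] 5379 [[ 666. -234.]]
grey [213.7 189.7] 327 [[605. -29.]]
grey [256.9 197.3] 377 [[476. -62.]]
grey [273.9 230.8] 434 [[376.  25.]]
grey [199.9 269.8] 2298 [[489. 225.]]
dark [198.2 132.8] 1011 [[ 792. -229.]]
dark [264.  149.6] 260 [[ 553. -257.]]
dark [300.4 169.8] 1393 [[ 409. -227.]]
dark [277.6 298. ] 7385 [[276. 204.]]
dark [213.7 189.5] 63 [[606. -30.]]
dark [209.2 260. ] 500 [[484. 189.]]
dark [197.3 236.4] 162 [[553. 139.]]
dark [198.5 255. ] 177 [[517. 189.]]
dark [199.8 275.1] 204 [[480. 238.]]
dark [201.3 296.7] 236 [[444. 288.]]
```

View pics/crop1.png

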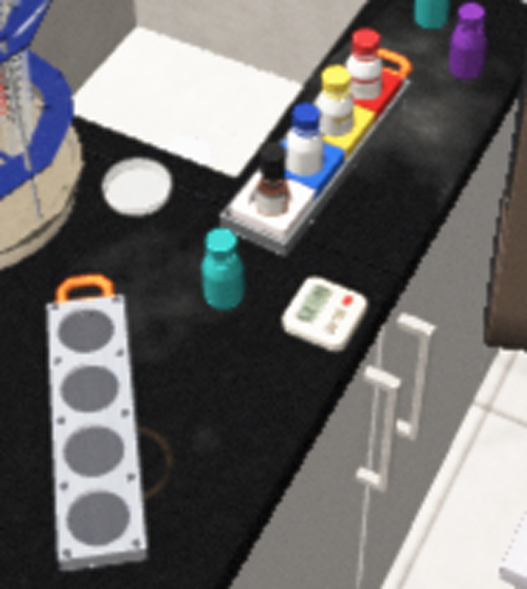

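The crop confirms the choice: from the handle, the rack holds red, yellow, blue, brown, and the carrier wells run from (553,139) to (444,288). Next I take close wrist views.

Run:
```python
from h import *
for p,ys in(([465,-165,300],(0,np.pi/2,-np.pi/2)),([500,213,300],(0.627-np.pi/2+0.0,-0.94,0.94,2.2))):
    for y in ys: 
        q=ctrl.solve_ik(p,[np.pi,0,y]); print(p,round(y,2),None if q is None else np.round(q,2))
ctrl.reach([465,-165,300],[np.pi,0,-np.pi/2])
im,K,Rm,e=cam("wrist"); cv2.imwrite("pics/w1.png",im[:,:,::-1]); np.savez("w1.npz",im=im,K=K,Rm=Rm,e=e)
print(ctrl.get_obs()["joints"].round(2),ctrl.get_obs()["time_s"])
```

```text
[465, -165, 300] 0 [-0.55 -0.17  1.93 -0.    1.38  1.02]
[465, -165, 300] 1.57 [-0.55 -0.17  1.93  0.    1.38 -0.55]
[465, -165, 300] -1.57 [-0.55 -0.17  1.93 -0.    1.38  2.59]
[500, 213, 300] -0.94 [ 0.22 -0.05  1.82 -0.    1.37  2.73]
[500, 213, 300] -0.94 [ 0.22 -0.05  1.82 -0.    1.37  2.73]
[500, 213, 300] 0.94 [ 0.22 -0.05  1.82 -0.    1.37  0.85]
[500, 213, 300] 2.2 [ 0.22 -0.05  1.82  0.    1.37 -0.41]
[-0.55 -0.17  1.93 -0.    1.38  2.59] 2.5833
```

View pics/w1.png

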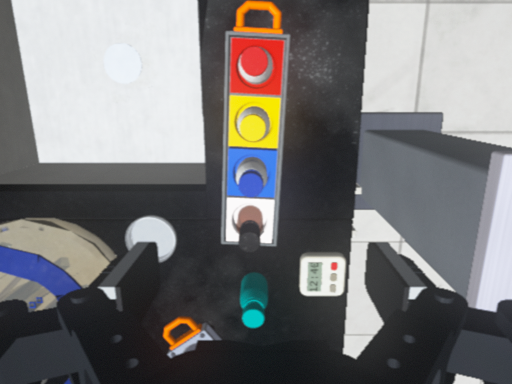

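The wrist view shows the rack handle at (258,15), then inserts red (257,65), yellow (254,122), blue (252,175) and white/brown (249,222). The turquoise look-alike is at (254,300).

Run:
```python
from h import *
d=np.load("w1.npz");im,K,Rm,e=[d[k] for k in("im","K","Rm","e")]
H,S,V=cv2.split(cv2.cvtColor(im,cv2.COLOR_RGB2HSV))
ms={"red":((H<6)|(H>174))&(S>170)&(V>80),"yel":(H>22)&(H<33)&(S>150)&(V>90),"blue":(H>105)&(H<128)&(S>120)&(V>90)}
C=[]
for n,m in ms.items():
    m=m.astype(np.uint8); m[260:]=0; m[:,:200]=0; m[:,310:]=0
    c=np.vstack(cv2.findContours(m,cv2.RETR_EXTERNAL,cv2.CHAIN_APPROX_NONE)[0])[:,0]
    w=cast(c,K,Rm,e,28).astype(np.float32); r=cv2.minAreaRect(w); C.append(r[0]); print(n,r)
    # cap: inner blob far from the square's outline: erode via connected comps
    k,l,s,ce=cv2.connectedComponentsWithStats(m); print([(ce[i].round(1),s[i].tolist(),cast(ce[i],K,Rm,e,92).round(1)) for i in range(1,k) if s[i,4]>80])
C=np.array(C); u=(C[0]-C[2]); u/=np.linalg.norm(u); print(u,np.diff(C,axis=0))
g=cv2.resize(im[0:270,190:320],None,fx=3.5,fy=2.2)
for p in[[240,243],[222,243]]: pass
m=((V<60)&(S<120)).astype(np.uint8)
print("rack centre/place y", C, "brown", C.mean(0)-u*124)
# black cap of brown, on the white insert
m[:190]=0;m[256:]=0;m[:,:230]=0;m[:,:]*=1;m[:,266:]=0
k,l,s,ce=cv2.connectedComponentsWithStats(m);print([(ce[i].round(1),s[i].tolist()) for i in range(1,k) if s[i,4]>80])
ctrl.reach([440,30,330],[np.pi,0,-1.2]); ctrl.reach([500,213,300],[np.pi,0,-0.94])
im,K,Rm,e=cam("wrist"); cv2.imwrite("pics/w2.png",im[:,:,::-1]); np.savez("w2.npz",im=im,K=K,Rm=Rm,e=e)
print(ctrl.get_obs()["time_s"])
```

```text
red ((470.8453369140625, -264.67529296875), (58.0262565612793, 57.67430114746094), 86.98444366455078)
[(array([256.1,  64.7]), [231, 38, 53, 57, 2213], array([[ 469.8, -261.2]]))]
yel ((474.3787536621094, -202.69406127929688), (58.723419189453125, 58.83884048461914), 87.02156829833984)
[(array([253.6, 121.9]), [229, 96, 51, 52, 2086], array([[ 472.6, -207.2]]))]
blue ((477.5306091308594, -141.28602600097656), (60.32292175292969, 59.54096221923828), 87.4439926147461)
[(array([251.2, 173.1]), [227, 148, 50, 50, 1775], array([[ 475.5, -154.8]]))]
[-0.05410099 -0.99853547] [[ 3.53341675 61.98123169]
 [ 3.15185547 61.40803528]]
rack centre/place y [[ 470.84533691 -264.67529297]
 [ 474.37875366 -202.69406128]
 [ 477.53060913 -141.286026  ]] brown [480.96008926 -79.06672859]
[(array([246.4, 251.4]), [230, 245, 36, 11, 265])]
4.25
```

View pics/w2.png

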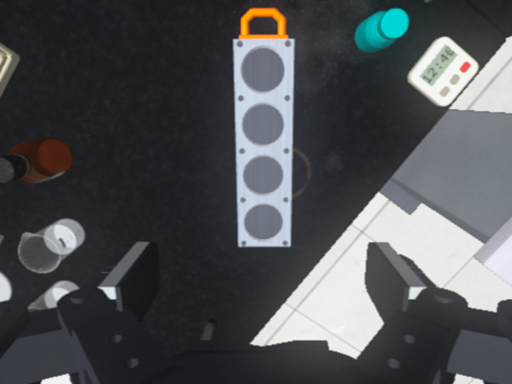

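The wrist view shows the carrier with its handle at (263,22) and wells at (263,69), (263,124), (264,175) and (264,222), all empty.

Run:
```python
from h import *
d=np.load("w2.npz");im,K,Rm,e=[d[k] for k in("im","K","Rm","e")]
H,S,V=cv2.split(cv2.cvtColor(im,cv2.COLOR_RGB2HSV))
m=((S<70)&(V>75)).astype(np.uint8)
k,l,s,ce=cv2.connectedComponentsWithStats(m); i=l[40:250,238:290].ravel(); i=np.bincount(i[i>0]).argmax()
c=max(cv2.findContours((l==i).astype(np.uint8),cv2.RETR_EXTERNAL,cv2.CHAIN_APPROX_NONE)[0],key=len)[:,0]
for z in(26,): r=cv2.minAreaRect(cast(c,K,Rm,e,z).astype(np.float32)); print(s[i],r)
o=cast([[263,22]],K,Rm,e,20)[0]; ctr=np.array(r[0]); b=cv2.boxPoints(r)
L=[b[1]-b[0],b[2]-b[1]]; u=max(L,key=np.linalg.norm); u/=np.linalg.norm(u); u*=np.sign(u@(o-ctr))
print("ctr",ctr,"u",u,"yaw",np.arctan2(u[1],u[0]))
W=[ctr+u*y for y in(93,31,-31,-93)]; print(np.round(W,1))
m2=((V<175)&(S<90)&(l!=i)).astype(np.uint8); 
print("px check",cast([[263,69],[263,124],[264,175],[264,222]],K,Rm,e,26).round(1))
```

```text
[  232    36    70   212 12344] ((495.0978088378906, 203.76968383789062), (82.0848617553711, 255.8409423828125), 36.21379852294922)
ctr [495.09780884 203.76968384] u [ 0.5907999  -0.80681807] yaw -0.9387464
[[550.  128.7]
 [513.4 178.8]
 [476.8 228.8]
 [440.2 278.8]]
px check [[555.  132.2]
 [518.6 182.4]
 [481.  231.9]
 [444.6 281.9]]
```

Run:
```python
from h import *
d=np.load("w2.npz");im,K,Rm,e=[d[k] for k in("im","K","Rm","e")]
V=im.min(2); print("plate",V[45,288],V[96,263],"well",V[69,263],V[124,263],"ring",V[172,308],"bg",V[150,200])
t=(int(V[96,263])+int(V[69,263]))//2
m=cv2.inRange(V,t,255); m[:30]=0;m[260:]=0;m[:,:225]=0;m[:,300:]=0
cs,h=cv2.findContours(m,cv2.RETR_CCOMP,cv2.CHAIN_APPROX_NONE)
c=max(cs,key=len)[:,0]; r=cv2.minAreaRect(cast(c,K,Rm,e,26).astype(np.float32)); print(t,r)
for q in cs:
    if cv2.contourArea(q)>500 and cv2.contourArea(q)<4000:
        w=cast(q[:,0],K,Rm,e,26).astype(np.float32);f=cv2.fitEllipse(w);print(np.round(f[0],1),np.round(f[1],1))
```

```text
plate 114 204 well 111 113 ring 63 bg 34
157 ((499.7265930175781, 207.1780548095703), (67.64118957519531, 250.15383911132812), 36.236358642578125)
[445.9 282.6] [49.9 51.1]
[482.5 232.8] [49.8 50.9]
[518.9 183.1] [49.7 50.8]
[555.4 133.4] [49.6 50.6]
```

```bash
cat >> h.py <<'E'
RK=np.array([[470.9,-264.5],[474.2,-202.6],[477.6,-141.0],[480.9,-79.0]])
WL=np.array([[555.4,133.4],[518.9,183.1],[482.5,232.8],[445.9,282.6]])
RR=[np.pi,0,np.pi-1.625]; RC=[np.pi,0,np.pi-0.938]; UP=210
def pick(i,zt):
    ctrl.ungrasp(); ctrl.reach([*RK[i],UP],RR)
    print("hit",ctrl.move_straight([*RK[i],zt],velocity=100,f_stop=15))
    ctrl.grab(40); o=ctrl.get_obs(); print("grip",o["width"],o["finger_force"],o["tcp_pos"].round(1))
    ctrl.move_straight([*RK[i],UP],velocity=120); o=ctrl.get_obs(); print("held",o["width"],o["finger_force"],o["time_s"])
def place(i,zt):
    ctrl.reach([435,30,UP],[np.pi,0,1.85]); ctrl.reach([*WL[i],UP-60],RC)
    ctrl.move_straight([*WL[i],zt+15],velocity=100)
    print("stop",ctrl.move_straight([*WL[i],zt-1],velocity=25,f_stop=6),ctrl.get_obs()["tcp_pos"].round(1))
    ctrl.ungrasp(); ctrl.move_straight([*WL[i],UP],velocity=150); print("t",ctrl.get_obs()["time_s"])
E
python3 - <<'E'
from h import *
d=np.load("w1.npz");K,Rm,e=[d[k] for k in("K","Rm","e")]
print("glass base edge",cast([[112,275],[60,222]],K,Rm,e,30))
for p in RK: print(np.round(ctrl.solve_ik([*p,29],RR),2))
for p in WL: print(np.round(ctrl.solve_ik([*p,27],RC),2))
ctrl.reach([435,30,UP+60],[np.pi,0,1.85])
pick(0,29)
im,*_=cam("side"); cv2.imwrite("pics/s1.png",im[:,:,::-1])
E
```

```text
glass base edge [[663.96075558  -2.70522378]
 [721.55755707 -77.73978057]]
[-0.7   0.25  2.03  0.    0.86 -0.65]
[-0.6   0.21  2.09  0.    0.84 -0.55]
[-0.49  0.17  2.13 -0.    0.84 -0.44]
[-0.37  0.15  2.16 -0.    0.83 -0.32]
[ 0.06  0.32  1.96  0.    0.87 -0.57]
[ 0.15  0.28  2.01  0.    0.86 -0.48]
[ 0.26  0.25  2.04 -0.    0.85 -0.37]
[ 0.37  0.23  2.06 -0.    0.85 -0.26]
hit False
grip 0.4130065386792415 40.021405024454 [ 471.2 -264.7   29.4]
held 0.4094368496259002 39.936150200665 12.4333
```

View pics/s1.png

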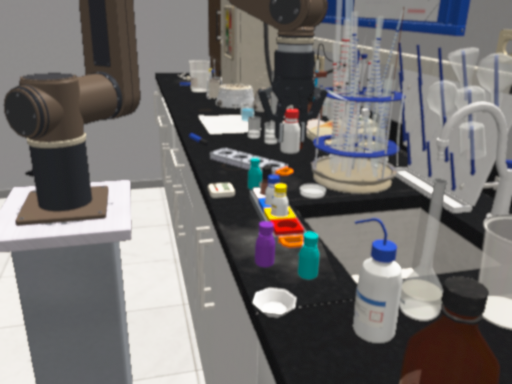

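The side view shows the red bottle held upright at (289,130), and its insert at (290,228) empty. I place it now.

Run:
```python
from h import *
place(0,27)
im,*_=cam("scene"); cv2.imwrite("pics/s2.png",cv2.resize(im[120:330,160:350],None,fx=2.8,fy=2.8)[:,:,::-1])
```

```text
stop True [555.1 133.4  27.4]
t 18.075
```

View pics/s2.png

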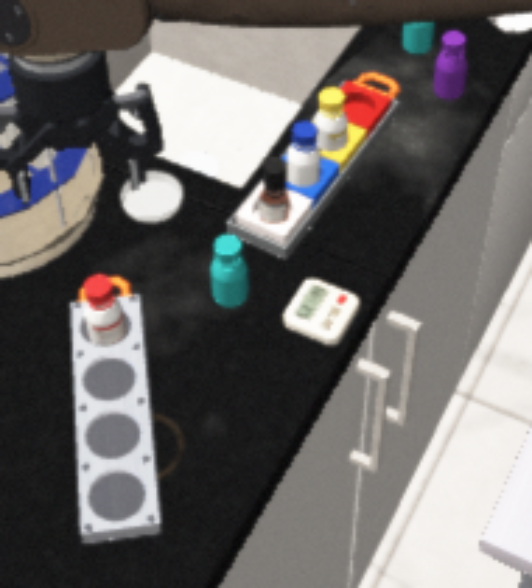

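The crop shows red standing down in the first well at (102,318), stopped at the expected height. Yellow and blue are next.

Run:
```python
from h import *
for i in(1,2):
    ctrl.reach([435,30,UP],[np.pi,0,1.85]); pick(i,29)
    if ctrl.get_obs()["finger_force"]<10: print("LOST");break
    place(i,27)
im,*_=cam("scene"); cv2.imwrite("pics/s3.png",cv2.resize(im[120:330,160:350],None,fx=2.8,fy=2.8)[:,:,::-1])
```

```text
hit False
grip 0.4157154898485579 40.22745268419385 [ 474.5 -202.8   29.4]
held 0.41466193507632965 39.94123290292919 24.0833
stop True [518.6 183.   27.4]
t 29.5167
hit False
grip 0.40857854602727506 40.174463331350125 [ 477.9 -141.2   29.4]
held 0.40977745379330754 39.87276148516685 35.3333
stop True [482.2 232.7  27.4]
t 40.675
```

View pics/s3.png

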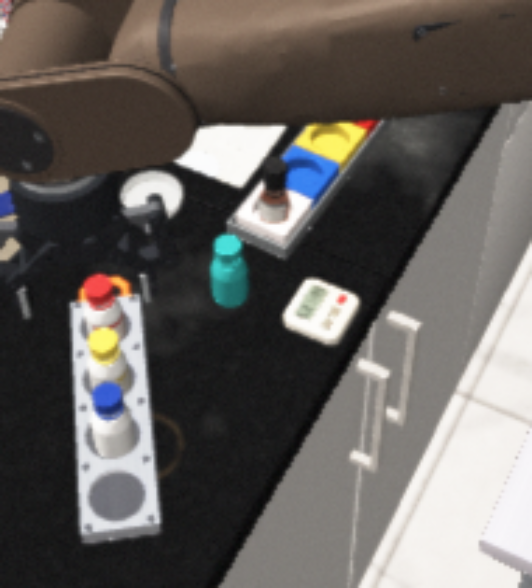

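The crop shows red, yellow and blue seated in wells 1 to 3, the last well at (117,497) free, and brown still in the rack at (272,195). I grip brown by its cap.

Run:
```python
from h import *
ctrl.reach([435,30,UP],[np.pi,0,1.85]); pick(3,66)
if ctrl.get_obs()["finger_force"]<10: print("LOST")
else:
    place(3,64); ctrl.reach([440,30,300],[np.pi,0,1.85]); ctrl.reach([500,208,300],[np.pi,0,-0.94])
    im,K,Rm,e=cam("wrist"); cv2.imwrite("pics/w3.png",im[:,:,::-1])
    im,*_=cam("scene"); cv2.imwrite("pics/s4.png",cv2.resize(im[120:330,160:350],None,fx=2.8,fy=2.8)[:,:,::-1])
```

```text
hit False
grip 0.27986723302216293 39.17296528816223 [481.1 -79.1  66.2]
held 0.2763752576762799 39.21752572059631 45.85
stop True [445.7 282.6  64.2]
t 50.6
```

View pics/w3.png

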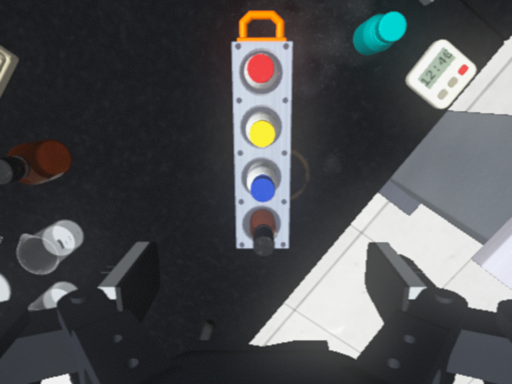

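View pics/s4.png

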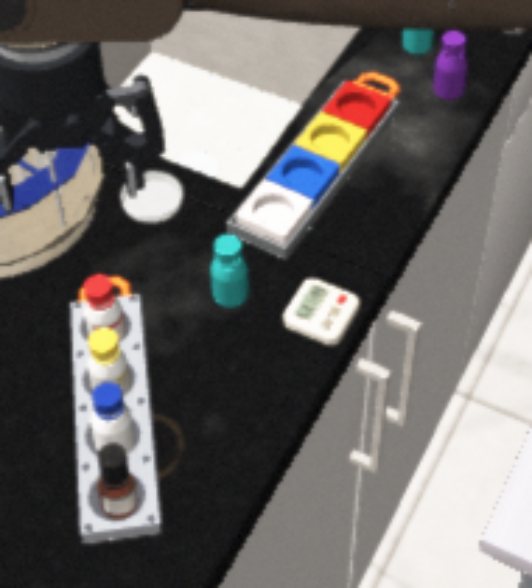

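The wrist view shows caps at red (261,68), yellow (262,133), blue (263,188) and brown (263,240), all centred on the row. The scene crop shows the four bottles upright in order. I check the cap positions numerically and hand in if they agree.

Run:
```python
from h import *
im,K,Rm,e=cam("wrist")
H,S,V=cv2.split(cv2.cvtColor(im,cv2.COLOR_RGB2HSV)); ok=True
for j,m in enumerate((((H<6)|(H>174))&(S>150)&(V>80),(H>22)&(H<33)&(S>150),(H>105)&(H<128)&(S>120))):
    m=m.astype(np.uint8);m[260:]=0;m[:35]=0;m[:,:235]=0;m[:,295:]=0
    k,l,s,ce=cv2.connectedComponentsWithStats(m);i=1+s[1:,4].argmax()
    p=cast(ce[i],K,Rm,e,86)[0]-WL[j]; print(p.round(1),s[i,4]); ok&=np.linalg.norm(p)<7
if ok: print(ctrl.job_done())
```

```text
[-0.2 -0.1] 566
[-2.4  0.6] 508
[-0.8 -1.9] 484
the job is handed in; nothing more can be done
None
```

All four bottles (red, yellow, blue, brown, counted from the handle) are standing upright in their matching carrier wells and the job is handed in. Red, yellow and blue measured within 3 mm of centre; brown was checked by eye only.

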